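Put the hand tools back in their foam nests

ROBOT

A 6-joint arm with a two-finger parallel gripper is mounted at the origin on the work surface. World frame = base frame: x ahead of the robot, y to its left, z up, the work surface at z = 0. Lengths are in m, angles in rad, forces in N, time in s.
With the tool pointing down it reaches from about 0.35 to 0.875 m from the base axis. Payload 15.5 kg.
Tool frame: the origin (TCP) lies midway between the tips of the shut fingers; the grasp point (between the pads) lies 19 mm behind it; x points along the fingers, z is the direction in which the jaws open and shut, and the axes are right-handed (so a half turn about x gives the same grasp; the last joint's range is limited). The gripper opens to 85 mm and grips with 20 to 120 N. Pads are 22 mm wide; open, the fingers measure 114 mm over their backs; the gripper's body (76 mm by 85 mm) begins 54 mm behind the grasp point. The pads swing forward as they close: fully open they stand 13 mm farther back than shut.
Start: joints at [1.012, 0.494, 1.345, -0, 1.302, -0.096], TCP at [0.28, 0.559, 0.231] pointing down, gripper open.
Joint ranges: [-2.91, 2.91], [-0.82, 2.16], [0.22, 2.67], [-1.22, 4.37], [0.12, 2.79], [-3.08, 3.08]. Speed limits (rad/s): [1.89, 1.89, 2.57, 3.01, 3.01, 3.01].

INTERFACE

Orientations are given as a 3x3 rotation matrix whose columns are the frame's x, y, z axes.
In Python, from rig import status, camera, camera_params, ctrl gives the robot as it stands.
- The arm moves only by the tool move_arm, never from a script. Its argument "rows" is a list of rows, each a list of 3 entries, a list of its own where there are three numbers: the shift along the tool's x, y, z each as a share of 50 mm, from -1 to 1, then the turn, a rotation vector about the tool's x, y, z each as a share of 5 degrees, from -1 to 1, then the opening, from -1 (shut) to 1 (fully open), so that 0 is half open. In form: [[[x, y, z], [ax, ay, az], gripper], ...]. A call has 1 to 20 rows; each row shifts and turns the commanded pose from where the row before left it, along the tool's axes as they then stand; what a row does not reach is not made up. A row lasts 1/10 s, in which the tool goes at most 50 mm and 8.59 degrees, less where a joint would pass 70% of its speed; a pose out of reach is approached as far as the arm can. A call with a number of a shift or a turn outside -1 to 1 is refused whole. A call with a gripper value outside its range is refused whole. The fingers move at their own pace and stop on an object; "newtons" is the grip in N (left out, the last holds). Time passes only in rows, so rows that do not move let the fingers close. It gives the time, the measured TCP pose, the force and the opening at its end, in the units of the state.
- status.get_obs(): the state, without advancing time (a new reading comes with each control period).
- camera(name): name is "side" or "top" or "wrist"; returns (picture, depth): 384x512x3 uint8, blue, green, red; 384x512 float32, m along the optical axis (not along the pixel's ray), 0 where there is no reading.
- camera_params(name): a dict with "K" (3x3 intrinsics, pixels), "k1" (the pictures are not rectified: a ray, as slopes to the right and down, at radius r is drawn at 1 + k1 r^2 times it, then the intrinsics apply), "world_from_camera" (4x4, takes a point from camera to world coordinates); the wrist camera has in their place "T_tool_cam" (4x4, takes a point from camera to tool coordinates, whose origin is the TCP and whose axes are the tool frame's). Camera axes: x right, y up, looking along -z (the intrinsics and any distortion apply to the point x, -y, -z); pixel columns grow to the right and rows downward; lengths in m; the calibration is good to about 2 mm. A picture is of the moment at which its call begins: read the wrist's pose just before it. camera_params takes no time and is no camera call.
- ctrl.hand_in(): hands the job in, once; it reports no verdict.
The state is a dict: "clock": time; "joint_pos": joint angles; "qvel": joint speeds; "effort": joint torques, N m; "position": TCP position; "eef_rot": TCP orientation; "ft_force": force on the tool from outside, world axes, zero at the start; "wrist_torque": the same for the moment, N m; "gripper_width": opening from 0.0 (shut) to 1.0 (fully open).
Only numpy, scipy, OpenCV 4.12 (cv2) and the standard library are available. Lean on these libraries where they do the work, as an engineer would, in place of code of your own. Each camera call takes 0.05 s, during which the arm holds its last target. There are 200 camera calls.

TASK

Tidy the garage bench: put the spirit level, the tape measure, the large socket and the small socket each into the black foam nest whose recess has its outline. Each must end standing upright as it stands now, fully down on the floor of its own recess, let go and at rest.

Things in the scene. Friction and masses are not known exactly. Their poses are not given: they have to be found in the camera images.
- level_c (a point): Short spirit level, aluminium with black sides and green vials, standing on its narrow edge: 190 long, 24 wide, 52 mm high, about 0.3 kg. The point is its centre, half-way up (26 mm). x runs along its length, y across its 24 mm width, z up. It may go in its nest either way round. It lies along the robot's left-right direction, give or take 0.3 rad.
- tape_c (a point): Tape measure, grey with a steel disc on each side, standing on its flat edge, round at the top: 66 long, 36 wide, 64 mm high, about 0.3 kg. The point is half-way up (32 mm above its foot). x runs along its length towards the blade end, y across its 36 mm width (flat parallel sides), z up. It may go in its nest either way round.
- big_c (a point): Larger of two dark steel round impact sockets standing upright, square drive hole on top: plain cylinder 52 mm across, 76 mm high, about 0.6 kg. The point is its centre, half-way up (38 mm); z up along its axis.
- small_c (a point): Smaller of two dark steel round impact sockets standing upright, square drive hole on top: plain cylinder 30 mm across, 66 mm high, about 0.22 kg. The point is its centre, half-way up (33 mm); z up along its axis.
- nest_level: The level's nest. Black foam block screwed to the bench, 226 x 60 mm and 12 mm high, with a long rectangular 208 x 42 mm recess 8 mm deep whose floor is yellow and 4 mm above the bench. Origin: on the bench under the centre of the block and of the recess; z up, x along the length of the recess, y across it. Fingers lower than 12 mm above the bench would strike the rim, as with all the nests.
- nest_tape: The tape measure's nest. Black foam block screwed to the bench, 100 x 70 mm and 12 mm high, with a short rectangular 84 x 54 mm recess 8 mm deep whose floor is yellow and 4 mm above the bench. Origin: on the bench under the centre of the block and of the recess; z up, x along the 84 mm length of the recess, y across it.
- nest_big: The larger socket's nest. Black foam block screwed to the bench, 88 x 88 mm and 12 mm high, with a round 70 mm wide recess 8 mm deep whose floor is yellow and 4 mm above the bench. Origin: on the bench under the centre of the block and of the recess; z up.
- nest_small: The smaller socket's nest. Black foam block screwed to the bench, 66 x 66 mm and 12 mm high, with a round 48 mm wide recess 8 mm deep whose floor is yellow and 4 mm above the bench. Origin: on the bench under the centre of the block and of the recess; z up.
There are look-alikes about, which are no part of the job. Leave any turquoise look-alike of the nest_small alone.

How it is judged:
At the end, for the whole second after the job is handed in: Each tool stands in its own nest: centre within 12 mm (sockets) or 16 mm (level, tape) of the nest's, at most 3 mm above its seat, upright within 0.08 rad, level and tape along their recesses (0.2 and 0.5 rad, either way round); all released and at rest (horizontal distance between level_c and nest_level below 0.016 m and z of level_c in the frame of nest_level below 0.033 m and angle between each of level_c, tape_c, big_c, small_c's own z axis and vertical below 0.08 rad and linear speed of each of level, tape, big, small below 0.02 m/s and angular speed of each of level, tape, big, small below 0.1 rad/s and angle between the x axis of level_c and the x axis of nest_level, either way round below 0.2 rad and horizontal distance between tape_c and nest_tape below 0.016 m and z of tape_c in the frame of nest_tape below 0.039 m and angle between the x axis of tape_c and the x axis of nest_tape, either way round below 0.5 rad and horizontal distance between big_c and nest_big below 0.012 m and z of big_c in the frame of nest_big below 0.045 m and horizontal distance between small_c and nest_small below 0.012 m and z of small_c in the frame of nest_small below 0.04 m); the robot touches nothing.
It also fails if it takes over 122 s, if anything falls off the work surface, if the arm or the gripper's body presses on something with over 40 N, if the wrist force passes 120 N, or if a joint passes its speed limit or range.

## Working session

There is one attempt and no reset: what is moved stays moved. The work goes in short steps, Python scripts to look and compute and a tool call to move; the robot and the scene stay as the last step left them, time stands still between calls to the robot, and variables do not carry over. Pictures are saved under pics/ and viewed, about 12 in all and at most 16, crops included, and the job is handed in when it is done.

Besides the shell and the picture viewer there is one more tool, called after "Call:" as name(argument=value, ...), one argument or row to a line, values as JSON. move_arm: Moves the arm, as the interface text tells. Shift numbers are shares of 50 mm and turn numbers shares of 5 degrees, none past 1 either way. Its arguments: {"type":"object","properties":{"rows":{"type":"array","items":{"type":"array"}},"newtons":{"type":"number"}},"required":["rows"]}

```bash
ls; mkdir -p pics
cat > h.py <<'E'
import numpy as np, cv2
from rig import status, camera, camera_params, ctrl
def save(name,fn):
    im,d=camera(name); cv2.imwrite('pics/'+fn+'.png',im); np.save('pics/'+fn+'.npy',d); return im,d
def wfc(name,obs=None):
    p=camera_params(name)
    if name=='wrist':
        o=obs or status.get_obs(); T=np.eye(4);T[:3,:3]=np.array(o['eef_rot']);T[:3,3]=o['position']
        return p,T@np.array(p['T_tool_cam'])
    return p,np.array(p['world_from_camera'])
def rays(name,uv,T=None):
    p,W=wfc(name); W=W if T is None else T
    K=np.array(p['K']); k=p['k1']
    x=cv2.undistortPoints(np.array(uv,float).reshape(-1,1,2),K,np.array([k,0,0,0.])).reshape(-1,2)
    d=np.c_[x[:,0],-x[:,1],-np.ones(len(x))]@W[:3,:3].T
    return W[:3,3],d
def plane(name,uv,z,T=None):
    o,d=rays(name,uv,T); return o+d*((z-o[2])/d[:,2:3])
E
python3 - <<'E'
from h import *
o=status.get_obs()
for k,v in o.items(): print(k,np.round(v,3).tolist())
a,_=save('top','top0');b,_=save('side','side0')
for n in('top','side','wrist'):
    print(n,camera_params(n))
E
```

```text
pics
clock 0.0
joint_pos [1.011, 0.494, 1.346, -0.0, 1.302, -0.096]
qvel [0.001, 0.001, 0.001, 0.001, 0.0, -0.0]
effort [0.001, -88.215, -38.388, 0.0, 0.01, -0.0]
position [0.279, 0.559, 0.231]
eef_rot [[-0.001, -0.894, 0.447], [-0.001, 0.447, 0.894], [-1.0, 0.0, -0.001]]
ft_force [0.124, 0.299, -1.275]
wrist_torque [0.018, -0.015, 0.034]
gripper_width 0.997
top {'K': array([[402.09126952,   0.        , 254.85578798],
       [  0.        , 402.09126952, 188.52782997],
       [  0.        ,   0.        ,   1.        ]]), 'k1': -0.08777342022333506, 'world_from_camera': array([[ 0.0201832 ,  0.99245029, -0.12097548,  0.43829031],
       [-0.9997234 ,  0.02149458,  0.00954474, -0.03317103],
       [ 0.012073  ,  0.12074937,  0.99260961,  1.10916995],
       [ 0.        ,  0.        ,  0.        ,  1.        ]])}
side {'K': array([[434.57948283,   0.        , 247.59047543],
       [  0.        , 434.57948283, 195.54642153],
       [  0.        ,   0.        ,   1.        ]]), 'k1': -0.0597836250187887, 'world_from_camera': array([[ 0.73119421,  0.37164269, -0.57204609, -0.10710405],
       [-0.68212533,  0.40785225, -0.60692799, -0.7748075 ],
       [ 0.00774993,  0.83398936,  0.55172609,  0.69622254],
       [ 0.        ,  0.        ,  0.        ,  1.        ]])}
wrist {'K': array([[320.21305586,   0.        , 250.25693959],
       [  0.        , 320.21305586, 185.68589973],
       [  0.        ,   0.        ,   1.        ]]), 'k1': -0.058585079916644495, 'T_tool_cam': array([[-9.80709655e-05,  2.96968569e-01, -9.54887250e-01,
        -1.42596188e-01],
       [-3.29526391e-04,  9.54887193e-01,  2.96968585e-01,
         7.60922232e-02],
       [ 9.99999941e-01,  3.43784545e-04,  4.21227169e-06,
        -8.48982962e-04],
       [ 0.00000000e+00,  0.00000000e+00,  0.00000000e+00,
         1.00000000e+00]])}
```

View pics/top0.png

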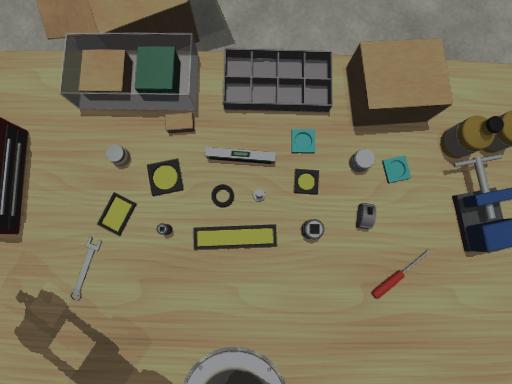

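View pics/side0.png

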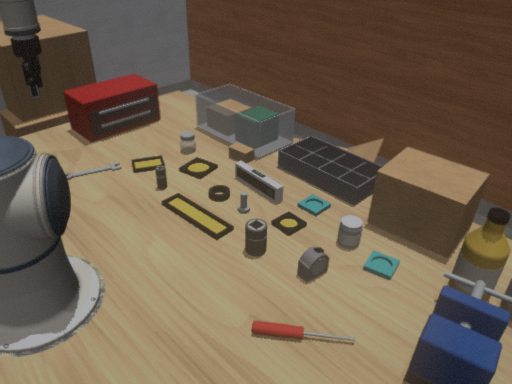

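Top view: level (240,155), tape (366,215), big socket (314,229), small socket (164,229). Yellow-floored nests: level (235,237), tape (117,214), round big (165,177) and round small (306,181). The turquoise blocks at (303,140) and (397,169) are the look-alikes, to be left alone. Next I measure with the depth map and the yellow mask, and confirm in one enlarged crop.

```bash
cat > m.py <<'E'
from h import *
im=cv2.imread('pics/top0.png'); d=np.load('pics/top0.npy')
uv=np.stack(np.meshgrid(np.arange(512),np.arange(384)),-1).reshape(-1,2)
o,r=rays('top',uv)
P=(o+r*d.reshape(-1,1)).reshape(384,512,3)
print('bench z',np.median(P[260:300,260:340,2]))
hsv=cv2.cvtColor(im,cv2.COLOR_BGR2HSV)
y=cv2.inRange(hsv,(24,150,90),(35,255,255))
for c in cv2.findContours(y,0,2)[0]:
    if cv2.contourArea(c)<80: continue
    q=plane('top',c.reshape(-1,2),.004)[:,:2]
    (cx,cy),(w,h),a=cv2.minAreaRect((q*1000).astype(np.float32))
    u=c.reshape(-1,2).mean(0).astype(int)
    # dark block outline around it, on z=.012
    dark=cv2.inRange(hsv,(0,0,0),(180,255,60))|y
    n,l,s,ce=cv2.connectedComponentsWithStats(dark)
    k=l[c[0,0,1],c[0,0,0]]; bl=cv2.findContours((l==k).astype('uint8'),0,2)[0][0].reshape(-1,2)
    R=cv2.minAreaRect((plane('top',bl,.012)[:,:2]*1000).astype(np.float32))
    print('floor px',u,np.round([cx,cy,w,h,a],1),'block',np.round([*R[0],*R[1],R[2]],1))
print('objects')
for nm,(u,v),z in [('level',(240,155),.052),('tape',(366,215),.064),('big',(314,229),.076),('small',(164,229),.066)]:
    s=np.zeros((384,512),bool); s[v-40:v+40,u-45:u+45]=1
    for t in (.5,.85):
        m=((P[...,2]>z*t)&(P[...,2]<z+.012)&s).astype('uint8')
        n,l,st,ce=cv2.connectedComponentsWithStats(m)
        k=min(range(1,n),key=lambda i:np.hypot(*(ce[i]-(u,v))))
        q=P[l==k]; R=cv2.minAreaRect((q[:,:2]*1000).astype(np.float32))
        print(nm,t,st[k,4],'px',ce[k].round(1),'rect',np.round([*R[0],*R[1],R[2]],1),'mean',(q.mean(0)*1000).round(1),'zmed',np.median(q[:,2]).round(4))
cv2.imwrite('pics/crop1.png',cv2.resize(im[125:260,90:390],None,fx=2.6,fy=2.6,interpolation=cv2.INTER_CUBIC))
E
python3 m.py
```

```text
bench z -6.848459433606013e-05
objects
level 0.5 750 px [239.8 154.5] rect [660.4  -1.  189.6  25.9  86.5] mean [658.6  -1.   49.5] zmed 0.0511
level 0.85 649 px [239.7 153.8] rect [660.5  -1.  189.6  25.6  86.5] mean [660.1  -0.9  51.5] zmed 0.0515
tape 0.5 367 px [366.9 215.6] rect [ 501.9 -343.8   34.6   66.9   83.3] mean [ 501.  -341.3   55.4] zmed 0.0579
tape 0.85 221 px [368.4 215.2] rect [ 500.8 -344.    33.7   48.8   82.8] mean [ 501.6 -343.4   61.6] zmed 0.0618
big 0.5 346 px [313.  228.8] rect [ 463.9 -196.5   50.5   51.    33. ] mean [ 463.4 -194.7   74. ] zmed 0.0756
big 0.85 320 px [313.6 228.6] rect [ 464.2 -196.    48.8   50.     1.1] mean [ 463.7 -196.2   75.8] zmed 0.0758
small 0.5 128 px [162.9 228.9] rect [456.  194.8  28.5  28.1   1.6] mean [455.  193.4  62.8] zmed 0.0655
small 0.85 111 px [162.2 228.9] rect [456.  195.   28.5  27.6   2.5] mean [455.1 194.7  65.5] zmed 0.066
```

View pics/crop1.png

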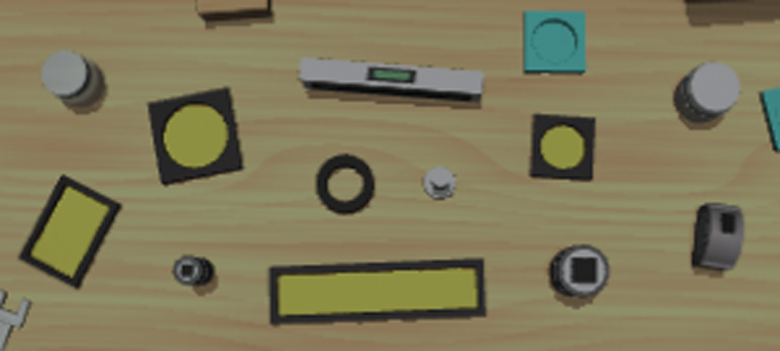

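Crop: the four yellow nests with black rims are clear, and the only turquoise block here is at crop (554,42). The level, tape and sockets match their given sizes. Only the yellow mask needs a looser threshold.

```bash
python3 - <<'E'
import cv2;im=cv2.imread('pics/top0.png');h=cv2.cvtColor(im,40)
print([h[v,u] for u,v in [(235,237),(117,214),(165,177),(306,181),(280,280),(225,237),(151,177)]])
E
sed -i 's/(24,150,90),(35,255,255)/(26,130,60),(38,255,255)/' m.py; python3 m.py | head -8
```

```text
[array([ 31, 140, 144], dtype=uint8), array([ 30, 140, 142], dtype=uint8), array([ 31, 140, 144], dtype=uint8), array([ 31, 140, 144], dtype=uint8), array([ 23,  82, 140], dtype=uint8), array([ 31, 140, 144], dtype=uint8), array([150,   7,  38], dtype=uint8)]
bench z -6.848459433606013e-05
floor px [241 235] [439.3   8.4  41.3 207.5   3.5] block [439.3   8.3  58.6 222.4   3.5]
floor px [115 213] [494.9 338.4  52.4  84.1  64.6] block [494.2 335.   71.8  97.4  65.4]
floor px [304 181] [ 5.972e+02 -1.858e+02  4.510e+01  4.480e+01  4.000e-01] block [ 595.2 -185.1   64.6   66.6   87.3]
floor px [164 178] [601.4 208.4  64.8  64.7   1.2] block [598.6 205.8  88.3  87.9  13.1]
objects
level 0.5 750 px [239.8 154.5] rect [660.4  -1.  189.6  25.9  86.5] mean [658.6  -1.   49.5] zmed 0.0511
level 0.85 649 px [239.7 153.8] rect [660.5  -1.  189.6  25.6  86.5] mean [660.1  -0.9  51.5] zmed 0.0515
```

```bash
cat >> h.py <<'E'
def go(x,y,z,yaw=None):
    "remaining shift in shares of 50 mm along the tool axes, mm target; turn about tool x in shares of 5 deg"
    o=status.get_obs(); R=np.array(o['eef_rot']); p=np.array(o['position'])
    s=R.T@(np.array([x,y,z])/1000-p)/.05
    yw=np.degrees(np.arctan2(R[1,2],R[0,2])); t=0 if yaw is None else -(yaw-yw)/5
    print('t',round(o['clock'],1),'pos',(p*1000).round(1),'yaw',yw.round(1),'xdown',(R[:,0]).round(3),'grip',round(o['gripper_width'],3),'F',np.round(o['ft_force'],1),'\n shares',s.round(2),'turn',round(t,2))
E
python3 -c "
from h import *
go(455.5,195,150)"
```

```text
t 0.1 pos [279.4 558.7 230.8] yaw 63.4 xdown [-0.001 -0.001 -1.   ] grip 0.998 F [-0.  -0.2 -0.2] 
 shares [ 1.62 -6.4  -4.93] turn 0
```

Call:
move_arm(
  rows=[
    [[0.1,-0.4,-0.31],[0,0,0],1],
    [[0.1,-0.4,-0.31],[0,0,0],1],
    [[0.1,-0.4,-0.31],[0,0,0],1],
    [[0.1,-0.4,-0.31],[0,0,0],1],
    [[0.1,-0.4,-0.31],[0,0,0],1],
    [[0.1,-0.4,-0.31],[0,0,0],1],
    [[0.1,-0.4,-0.31],[0,0,0],1],
    [[0.1,-0.4,-0.31],[0,0,0],1],
    [[0.1,-0.4,-0.31],[0,0,0],1],
    [[0.1,-0.4,-0.31],[0,0,0],1],
    [[0.1,-0.4,-0.31],[0,0,0],1],
    [[0.1,-0.4,-0.31],[0,0,0],1],
    [[0.1,-0.4,-0.31],[0,0,0],1],
    [[0.1,-0.4,-0.31],[0,0,0],1],
    [[0.1,-0.4,-0.31],[0,0,0],1],
    [[0.1,-0.4,-0.31],[0,0,0],1],
    [[0,0,0],[0,0,0],1],
    [[0,0,0],[0,0,0],1],
  ],
  newtons=40,
)

```text
clock: 1.9
position: [0.4547, 0.1937, 0.1511]
eef_rot: [[-0.001, -0.894, 0.449], [-0.0, 0.449, 0.894], [-1.0, 0.001, -0.0]]
ft_force: [-0.1, 0.2, 1.3]
gripper_width: 1.0
```

```bash
python3 -c "
from h import *
go(455.5,195,15)
save('wrist','w1')"
```

```text
t 1.9 pos [454.7 193.7 151.1] yaw 63.4 xdown [-0.001 -0.    -1.   ] grip 1.0 F [-0.1  0.2  1.3] 
 shares [ 2.72 -0.    0.03] turn 0
```

View pics/w1.png

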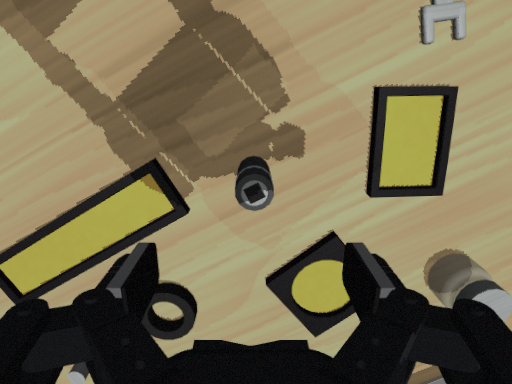

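The wrist picture shows the small socket's top at (254,193), midway between the fingers. I check the cast position, then descend.

```bash
python3 -c "
from h import *
print(plane('wrist',[(254,193),(316,286)],.066)[0]*1000, plane('wrist',[(254,193),(316,286)],.004)[1]*1000)"
```

```text
[455.90076631 195.77558054  66.        ] [597.45401647 199.63137077   4.        ]
```

Call:
move_arm(
  rows=[
    [[0.4,0,0],[0,0,0],1],
    [[0.4,0,0.02],[0,0,0],1],
    [[0.4,0,0],[0,0,0],1],
    [[0.4,0,0],[0,0,0],1],
    [[0.4,0,0],[0,0,0],1],
    [[0.3,0,0],[0,0,0],1],
    [[0.2,0,0],[0,0,0],1],
    [[0.2,0,0],[0,0,0],1],
    [[0,0,0],[0,0,0],1],
    [[0,0,0],[0,0,0],-1],
    [[0,0,0],[0,0,0],-1],
    [[0,0,0],[0,0,0],-1],
    [[0,0,0],[0,0,0],-1],
    [[0,0,0],[0,0,0],-1],
    [[0,0,0],[0,0,0],-1],
    [[0,0,0],[0,0,0],-1],
    [[0,0,0],[0,0,0],-1],
    [[0,0,0],[0,0,0],-1],
  ],
  newtons=40,
)

```text
clock: 3.75
position: [0.4556, 0.195, 0.0168]
eef_rot: [[0.001, -0.894, 0.447], [0.0, 0.447, 0.894], [-1.0, -0.001, 0.001]]
ft_force: [-0.5, 0.1, 7.4]
gripper_width: 0.336
```

```bash
python3 -c "
from h import *
go(596.3,-185.5,150)"
```

```text
t 3.8 pos [455.6 195.   16.8] yaw 63.4 xdown [ 0.001  0.    -1.   ] grip 0.336 F [-0.5  0.1  7.4] 
 shares [-2.66 -5.92 -5.55] turn 0
```

Call:
move_arm(
  rows=[
    [[-0.2,0,0],[0,0,0],-1],
    [[-0.4,0,0],[0,0,0],-1],
    [[-0.4,0,0],[0,0,0],-1],
    [[-0.5,0,0],[0,0,0],-1],
    [[-0.5,0,0],[0,0,0],-1],
    [[-0.4,-0.2,-0.2],[0,0,0],-1],
    [[-0.26,-0.4,-0.4],[0,0,0],-1],
    [[0,-0.55,-0.5],[0,0,0],-1],
    [[0,-0.55,-0.5],[0,0,0],-1],
    [[0,-0.55,-0.5],[0,0,0],-1],
    [[0,-0.55,-0.5],[0,0,0],-1],
    [[0,-0.55,-0.5],[0,0,0],-1],
    [[0,-0.55,-0.5],[0,0,0],-1],
    [[0,-0.55,-0.5],[0,0,0],-1],
    [[0,-0.55,-0.5],[0,0,0],-1],
    [[0,-0.5,-0.5],[0,0,0],-1],
    [[0,-0.3,-0.3],[0,0,0],-1],
    [[0,-0.12,-0.15],[0,0,0],-1],
    [[0,0,0],[0,0,0],-1],
    [[0,0,0],[0,0,0],-1],
  ],
)

```text
clock: 5.75
position: [0.5953, -0.1847, 0.1494]
eef_rot: [[-0.001, -0.894, 0.447], [0.001, 0.447, 0.894], [-1.0, 0.001, 0.0]]
ft_force: [1.1, -0.1, -2.0]
gripper_width: 0.344
```

```bash
python3 -c "
from h import *
go(596.3,-185.5,21)
im,d=save('wrist','w2')
h=cv2.cvtColor(im,40); y=cv2.inRange(h,(26,130,60),(38,255,255))
for c in cv2.findContours(y,0,1)[0]:
    if cv2.contourArea(c)>80:
        print(cv2.boundingRect(c),cv2.minEnclosingCircle((plane('wrist',c.reshape(-1,2),.004)[:,:2]*1000).astype(np.float32)))"
```

```text
t 5.8 pos [ 595.3 -184.7  149.4] yaw 63.4 xdown [-0.001  0.001 -1.   ] grip 0.344 F [ 1.1 -0.1 -2. ] 
 shares [ 2.57 -0.03 -0.01] turn 0
(225, 163, 51, 36) ((597.4222412109375, -186.4807586669922), 24.147001266479492)
```

View pics/w2.png

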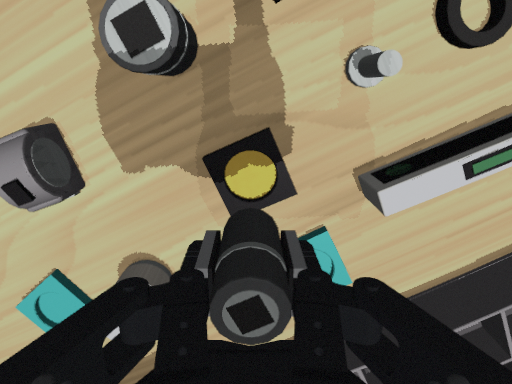

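The yellow small nest sits at (250,175), with the big socket well clear at (138,30). The small socket is held upright between the fingers. I lower it in.

Call:
move_arm(
  rows=[
    [[0.3,-0.02,0],[0,0,0],-1],
    [[0.4,-0.02,-0.01],[0,0,0],-1],
    [[0.4,0,0],[0,0,0],-1],
    [[0.4,0,0],[0,0,0],-1],
    [[0.3,0,0],[0,0,0],-1],
    [[0.2,0,0],[0,0,0],-1],
    [[0.2,0,0],[0,0,0],-1],
    [[0.1,0,0],[0,0,0],-1],
    [[0.1,0,0],[0,0,0],-1],
    [[0.1,0,0],[0,0,0],-1],
    [[0.06,0,0],[0,0,0],-1],
    [[0,0,0],[0,0,0],-1],
    [[0,0,0],[0,0,0],-1],
  ],
)

```text
clock: 7.1
position: [0.5975, -0.1871, 0.0214]
eef_rot: [[0.0, -0.894, 0.447], [-0.0, 0.447, 0.894], [-1.0, -0.0, -0.0]]
ft_force: [-0.1, 0.5, -2.8]
gripper_width: 0.337
```

Call:
move_arm(
  rows=[
    [[0.01,0,0],[0,0,0],-1],
    [[0,0,0],[0,0,0],-0.1],
    [[0,0,0],[0,0,0],0.2],
    [[0,0,0],[0,0,0],0.4],
    [[0,0,0],[0,0,0],0.4],
    [[-0.2,0,0],[0,0,0],0.4],
    [[-0.4,0,0],[0,0,0],0.4],
    [[-0.4,0,0],[0,0,0],0.4],
    [[-0.4,0,0],[0,0,0],0.6],
    [[-0.4,0,0],[0,0,0],1],
    [[-0.4,0,0],[0,0,0],1],
    [[-0.4,0,0],[0,0,0],1],
    [[0,0,0],[0,0,0],1],
  ],
)

```text
clock: 8.4
position: [0.5988, -0.1876, 0.1542]
eef_rot: [[0.004, -0.894, 0.447], [-0.002, 0.447, 0.894], [-1.0, -0.005, 0.0]]
ft_force: [0.7, -0.6, 0.8]
gripper_width: 1.0
```

```bash
python3 -c "
from h import *
go(501.5,-343.5,150,83.3)
im,d=save('wrist','w3')
o=status.get_obs();uv=np.stack(np.meshgrid(np.arange(512),np.arange(384)),-1).reshape(-1,2)
p,r=rays('wrist',uv);P=p+r*d.reshape(-1,1)
m=(np.hypot(P[:,0]-.597,P[:,1]+.186)<.024)&(P[:,2]>.06)&(P[:,2]<.09)
print(m.sum(),P[m].mean(0)*1000,P[m].min(0)*1000,P[m].max(0)*1000,np.median(P[m],0)*1000)"
```

```text
t 8.4 pos [ 598.8 -187.6  154.2] yaw 63.4 xdown [ 0.004 -0.002 -1.   ] grip 1.0 F [ 0.7 -0.6  0.8] 
 shares [ 0.08  0.35 -3.66] turn -3.97
1230 [ 594.97632361 -186.54877299   68.31114517] [ 581.36590504 -201.62300438   60.17523973] [ 610.60736554 -172.47770909   71.01544254] [ 594.73290128 -186.42831059   68.57925916]
```

Small socket seated: its top is at about 70 mm, near (596,-187). Next, the tape.

Call:
move_arm(
  rows=[
    [[0,0,-0.2],[0,0,0],1],
    [[0,0,-0.4],[0,0,0],1],
    [[0,0.05,-0.4],[0,0,0],1],
    [[0,0.05,-0.4],[0,0,0],1],
    [[0,0.05,-0.4],[0,0,0],1],
    [[0,0.05,-0.4],[0,0,0],1],
    [[0,0.05,-0.4],[0,0,0],1],
    [[0,0.05,-0.4],[0,0,0],1],
    [[0,0.05,-0.4],[0,0,0],1],
    [[0,0,-0.26],[0,0,0],1],
    [[0,0,0],[-0.8,0,0],1],
    [[0,0,0],[-0.8,0,0],1],
    [[0,0,0],[-0.8,0,0],1],
    [[0,0,0],[-0.8,0,0],1],
    [[0,0,0],[-0.77,0,0],1],
    [[0,0,0],[0,0,0],1],
    [[0,0,0],[0,0,0],1],
  ],
)

```text
clock: 10.15
position: [0.4997, -0.3429, 0.1505]
eef_rot: [[-0.0, -0.993, 0.119], [0.0, 0.119, 0.993], [-1.0, 0.001, 0.0]]
ft_force: [1.3, 1.3, -0.2]
gripper_width: 0.999
```

```bash
python3 -c "
from h import *
go(501.5,-343.5,22,83.3)
im,d=save('wrist','w4')
uv=np.stack(np.meshgrid(np.arange(512),np.arange(384)),-1).reshape(-1,2)
p,r=rays('wrist',uv);P=p+r*d.reshape(-1,1)
for lo in (.02,.045):
  m=(np.hypot(P[:,0]-.5015,P[:,1]+.3435)<.05)&(P[:,2]>lo)&(P[:,2]<.075)
  print(m.sum(),P[m].max(0)*1000,P[m].min(0)*1000,cv2.minAreaRect((P[m][:,:2]*1000).astype(np.float32)))"
```

```text
t 10.2 pos [ 499.7 -342.9  150.5] yaw 83.2 xdown [-0.  0. -1.] grip 0.999 F [ 1.3  1.3 -0.2] 
 shares [ 2.57 -0.04 -0.01] turn -0.03
3692 [ 536.00848756 -324.15258434   70.2879568 ] [ 467.75254664 -367.01695579   20.38204313] ((501.91375732421875, -345.60980224609375), (36.24418640136719, 65.5333251953125), 82.66328430175781)
3311 [ 535.35557612 -324.6957976    70.2879568 ] [ 469.03007235 -366.37407017   45.01472718] ((501.98162841796875, -345.6731262207031), (36.00889205932617, 64.25279998779297), 82.85240936279297)
```

View pics/w4.png

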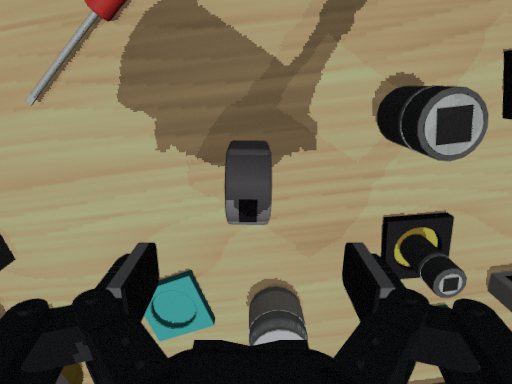

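The tape at (248,183) is square to the jaws, and the small socket stands in its yellow nest at (440,275). I go down and grip.

Call:
move_arm(
  rows=[
    [[0.4,-0.03,-0.02],[0,0,0],1],
    [[0.4,-0.02,-0.02],[0,0,0],1],
    [[0.4,0,0],[0,0,0],1],
    [[0.4,0,0],[0,0,0],1],
    [[0.4,0,0],[0,0,0],1],
    [[0.3,0,0],[0,0,0],1],
    [[0.17,0,0],[0,0,0],1],
    [[0.1,0,0],[0,0,0],1],
    [[0,0,0],[0,0,0],1],
    [[0,0,0],[0,0,0],-1],
    [[0,0,0],[0,0,0],-1],
    [[0,0,0],[0,0,0],-1],
    [[0,0,0],[0,0,0],-1],
    [[0,0,0],[0,0,0],-1],
    [[0,0,0],[0,0,0],-1],
    [[0,0,0],[0,0,0],-1],
    [[0,0,0],[0,0,0],-1],
    [[0,0,0],[0,0,0],-1],
  ],
)

```text
clock: 12.0
position: [0.5024, -0.3453, 0.0228]
eef_rot: [[0.001, -0.993, 0.117], [-0.0, 0.117, 0.993], [-1.0, -0.001, -0.0]]
ft_force: [-0.4, 1.4, 6.0]
gripper_width: 0.412
```

```bash
python3 -c "
from h import *
go(494.5,336.5,150,64.6)"
```

```text
t 12.0 pos [ 502.4 -345.3   22.8] yaw 83.3 xdown [ 0.001 -0.    -1.   ] grip 0.412 F [-0.4  1.4  6. ] 
 shares [-2.55  1.75 13.52] turn 3.73
```

Call:
move_arm(
  rows=[
    [[-0.2,0,0],[0,0,0],-1],
    [[-0.4,0,0],[0,0,0],-1],
    [[-0.5,0,0],[0,0,0],-1],
    [[-0.5,0,0],[0,0,0],-1],
    [[-0.5,0,0],[0,0,0],-1],
    [[-0.45,0,0.2],[0,0,0],-1],
    [[0,0.1,0.4],[0,0,0],-1],
    [[0,0.1,0.6],[0,0,0],-1],
    [[0,0.1,0.6],[0,0,0],-1],
    [[0,0.1,0.6],[0,0,0],-1],
    [[0,0.1,0.6],[0,0,0],-1],
    [[0,0.1,0.6],[0,0,0],-1],
    [[0,0.1,0.6],[0,0,0],-1],
    [[0,0.1,0.6],[0,0,0],-1],
    [[0,0.1,0.6],[0,0,0],-1],
    [[0,0.1,0.6],[0,0,0],-1],
    [[0,0.1,0.6],[0,0,0],-1],
    [[0,0.1,0.6],[0,0,0],-1],
    [[0,0.1,0.6],[0,0,0],-1],
    [[0,0.1,0.6],[0,0,0],-1],
  ],
)

```text
clock: 14.0
position: [0.4815, 0.0814, 0.1504]
eef_rot: [[0.0, -0.993, 0.117], [0.0, 0.117, 0.993], [-1.0, -0.0, 0.0]]
ft_force: [0.4, -0.2, -2.3]
gripper_width: 0.416
```

Call:
move_arm(
  rows=[
    [[0,0.1,0.6],[0,0,0],-1],
    [[0,0.1,0.6],[0,0,0],-1],
    [[0,0.1,0.6],[0,0,0],-1],
    [[0,0.05,0.6],[0,0,0],-1],
    [[0,0,0.6],[0,0,0],-1],
    [[0,0,0.6],[0,0,0],-1],
    [[0,0,0.6],[0,0,0],-1],
    [[0,0,0.5],[0,0,0],-1],
    [[0,0,0.4],[0.7,0,0],-1],
    [[0,0,0],[0.8,0,0],-1],
    [[0,0,0],[0.8,0,0],-1],
    [[0,0,0],[0.8,0,0],-1],
    [[0,0,0],[0.63,0,0],-1],
    [[0,0,0],[0,0,0],-1],
    [[0,0,0],[0,0,0],-1],
  ],
)

```text
clock: 15.5
position: [0.4942, 0.3354, 0.1501]
eef_rot: [[0.0, -0.904, 0.427], [0.0, 0.427, 0.904], [-1.0, -0.0, 0.0]]
ft_force: [-0.4, -1.0, -2.1]
gripper_width: 0.412
```

```bash
python3 -c "
from h import *
go(494.5,336.5,27,64.6)
im,d=save('wrist','w5')
h=cv2.cvtColor(im,40); y=cv2.inRange(h,(26,130,60),(38,255,255))
for c in cv2.findContours(y,0,1)[0]:
    if cv2.contourArea(c)>80:
        print(cv2.boundingRect(c),cv2.minAreaRect((plane('wrist',c.reshape(-1,2),.004)[:,:2]*1000).astype(np.float32)))"
```

```text
t 15.5 pos [494.2 335.4 150.1] yaw 64.7 xdown [ 0.  0. -1.] grip 0.412 F [-0.4 -1.  -2.1] 
 shares [2.46 0.   0.02] turn 0.03
(0, 197, 32, 52) ((434.3202819824219, 83.30000305175781), (42.55420684814453, 45.082523345947266), 2.761789321899414)
(254, 155, 28, 20) ((494.53802490234375, 351.8540344238281), (24.620372772216797, 18.100418090820312), 62.557334899902344)
```

View pics/w5.png

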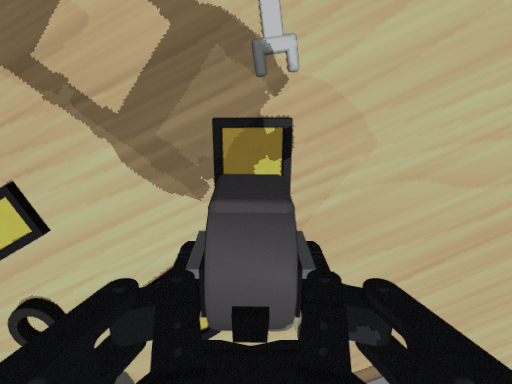

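The tape is in the jaws over its nest. The far rim of the block runs (213,118)-(292,118), a little right of the tape's centreline. I cast it to fine-tune.

```bash
python3 -c "
from h import *
q=plane('wrist',[(213,118),(292,118),(252.5,118)],.012)*1000;print(q)
a=np.radians(154.7);u=np.array([np.cos(a),np.sin(a)]);e=q[1]-q[0];print(np.hypot(*e[:2]),np.degrees(np.arctan2(e[1],e[0])))
for s in(1,-1):print(q[2,:2]+s*50*u)"
```

```text
[[434.85817975 326.98317225  12.        ]
 [464.01907915 388.70553008  12.        ]
 [449.48321253 357.81698009  12.        ]]
68.26424766353632 64.7114774835582
[404.27908504 379.18487326]
[494.68734001 336.44908692]
```

Call:
move_arm(
  rows=[
    [[0.3,0,0.01],[0,0,0],-1],
    [[0.4,0,0.01],[0,0,0],-1],
    [[0.4,0,0],[0,0,0],-1],
    [[0.4,0,0],[0,0,0],-1],
    [[0.3,0,0],[0,0,0],-1],
    [[0.2,0,0],[0,0,0],-1],
    [[0.2,0,0],[0,0,0],-1],
    [[0.1,0,0],[0,0,0],-1],
    [[0.1,0,0],[0,0,0],-1],
    [[0.06,0,0],[0,0,0],-1],
    [[0,0,0],[0,0,0],-1],
    [[0.01,0,0],[0,0,0],-1],
    [[0,0,0],[0,0,0],-1],
  ],
)

```text
clock: 16.85
position: [0.495, 0.3365, 0.0268]
eef_rot: [[0.001, -0.904, 0.428], [0.0, 0.428, 0.904], [-1.0, -0.0, 0.001]]
ft_force: [-1.3, 0.2, 4.3]
gripper_width: 0.415
```

Call:
move_arm(
  rows=[
    [[0,0,0],[0,0,0],0.1],
    [[0,0,0],[0,0,0],0.4],
    [[0,0,0],[0,0,0],0.6],
    [[0,0,0],[0,0,0],0.6],
    [[-0.2,0,0],[0,0,0],0.6],
    [[-0.4,0,0],[0,0,0],0.6],
    [[-0.4,0,0],[0,0,0],0.6],
    [[-0.4,0,0],[0,0,0],1],
    [[-0.4,0,0],[0,0,0],1],
    [[-0.4,0,0],[0,0,0],1],
    [[-0.4,0,0],[0,0,0],1],
    [[0,0,0],[0,0,0],1],
  ],
)

```text
clock: 18.05
position: [0.4959, 0.3371, 0.1596]
eef_rot: [[0.004, -0.904, 0.428], [0.002, 0.428, 0.904], [-1.0, -0.003, 0.004]]
ft_force: [1.2, -0.0, -0.4]
gripper_width: 1.002
```

```bash
python3 -c "
from h import *
go(464,-196.3,160)
im,d=save('wrist','w6')
uv=np.stack(np.meshgrid(np.arange(512),np.arange(384)),-1).reshape(-1,2)
p,r=rays('wrist',uv);P=p+r*d.reshape(-1,1)
m=(np.hypot(P[:,0]-.4947,P[:,1]-.3364)<.045)&(P[:,2]>.02)&(P[:,2]<.08)
print(m.sum(),P[m].max(0)*1000,cv2.minAreaRect((P[m][:,:2]*1000).astype(np.float32)))"
```

```text
t 18.1 pos [495.9 337.1 159.6] yaw 64.6 xdown [ 0.004  0.002 -1.   ] grip 1.002 F [ 1.2 -0.  -0.4] 
 shares [-0.04 -3.99 -9.91] turn 0
3620 [529.38757292 364.43320559  72.32440845] ((493.4878234863281, 335.7368469238281), (36.78778839111328, 65.2503433227539), 64.76103210449219)
```

Call:
move_arm(
  rows=[
    [[0,-0.1,-0.25],[0,0,0],1],
    [[0,-0.2,-0.5],[0,0,0],1],
    [[0,-0.22,-0.55],[0,0,0],1],
    [[0,-0.22,-0.55],[0,0,0],1],
    [[0,-0.22,-0.55],[0,0,0],1],
    [[0,-0.22,-0.55],[0,0,0],1],
    [[0,-0.22,-0.55],[0,0,0],1],
    [[0,-0.22,-0.55],[0,0,0],1],
    [[0,-0.22,-0.55],[0,0,0],1],
    [[0,-0.22,-0.55],[0,0,0],1],
    [[0,-0.22,-0.55],[0,0,0],1],
    [[0,-0.22,-0.55],[0,0,0],1],
    [[0,-0.22,-0.55],[0,0,0],1],
    [[0,-0.22,-0.55],[0,0,0],1],
    [[0,-0.22,-0.55],[0,0,0],1],
    [[0,-0.22,-0.55],[0,0,0],1],
    [[0,-0.22,-0.55],[0,0,0],1],
    [[0,-0.22,-0.55],[0,0,0],1],
    [[0,-0.17,-0.36],[0,0,0],1],
    [[0,0,0],[0,0,0],1],
  ],
)

```text
clock: 20.1
position: [0.4617, -0.1992, 0.1556]
eef_rot: [[-0.001, -0.902, 0.431], [-0.0, 0.431, 0.902], [-1.0, 0.001, -0.0]]
ft_force: [-0.1, 0.5, -0.8]
gripper_width: 1.001
```

```bash
python3 -c "
from h import *
go(464,-196.3,22)
im,d=save('wrist','w7')
uv=np.stack(np.meshgrid(np.arange(512),np.arange(384)),-1).reshape(-1,2)
p,r=rays('wrist',uv);P=p+r*d.reshape(-1,1)
m=(np.hypot(P[:,0]-.464,P[:,1]+.196)<.04)&(P[:,2]>.068)&(P[:,2]<.09)
print(m.sum(),P[m].max(0)*1000,cv2.minEnclosingCircle((P[m][:,:2]*1000).astype(np.float32)))"
```

```text
t 20.1 pos [ 461.7 -199.2  155.6] yaw 64.5 xdown [-0.001 -0.    -1.   ] grip 1.001 F [-0.1  0.5 -0.8] 
 shares [ 2.67 -0.02  0.07] turn 0
3699 [ 489.32769522 -171.29790609   78.92983073] ((463.3671875, -196.85389709472656), 25.977203369140625)
```

Call:
move_arm(
  rows=[
    [[0.3,-0.02,0.03],[0,0,0],1],
    [[0.4,0,0.03],[0,0,0],1],
    [[0.4,0,0],[0,0,0],1],
    [[0.4,0,0],[0,0,0],1],
    [[0.4,0,0],[0,0,0],1],
    [[0.4,0,0],[0,0,0],1],
    [[0.2,0,0],[0,0,0],1],
    [[0.15,0,0],[0,0,0],1],
    [[0,0,0],[0,0,0],1],
    [[0,0,0],[0,0,0],-1],
    [[0,0,0],[0,0,0],-1],
    [[0,0,0],[0,0,0],-1],
    [[0,0,0],[0,0,0],-1],
    [[0,0,0],[0,0,0],-1],
    [[0,0,0],[0,0,0],-1],
    [[0,0,0],[0,0,0],-1],
    [[0,0,0],[0,0,0],-1],
  ],
  newtons=60,
)

```text
clock: 21.85
position: [0.4653, -0.195, 0.0248]
eef_rot: [[0.001, -0.904, 0.429], [-0.001, 0.429, 0.904], [-1.0, -0.002, -0.0]]
ft_force: [-3.5, -1.5, 12.8]
gripper_width: 0.589
```

```bash
python3 -c "
from h import *
go(600,207,150)"
```

```text
t 21.9 pos [ 465.3 -195.    24.8] yaw 64.6 xdown [ 0.001 -0.001 -1.   ] grip 0.589 F [-3.5 -1.5 12.8] 
 shares [-2.51  1.01  8.42] turn 0
```

Call:
move_arm(
  rows=[
    [[-0.2,0,0],[0,0,0],-1],
    [[-0.4,0,0],[0,0,0],-1],
    [[-0.5,0,0],[0,0,0],-1],
    [[-0.5,0,0],[0,0,0],-1],
    [[-0.5,0,0],[0,0,0],-1],
    [[-0.45,0,0.2],[0,0,0],-1],
    [[0,0.05,0.4],[0,0,0],-1],
    [[0,0.07,0.6],[0,0,0],-1],
    [[0,0.07,0.6],[0,0,0],-1],
    [[0,0.07,0.6],[0,0,0],-1],
    [[0,0.08,0.6],[0,0,0],-1],
    [[0,0.08,0.6],[0,0,0],-1],
    [[0,0.08,0.6],[0,0,0],-1],
    [[0,0.08,0.6],[0,0,0],-1],
    [[0,0.08,0.6],[0,0,0],-1],
    [[0,0.08,0.6],[0,0,0],-1],
    [[0,0.08,0.6],[0,0,0],-1],
    [[0,0.08,0.6],[0,0,0],-1],
    [[0,0.08,0.6],[0,0,0],-1],
    [[0,0.1,0.5],[0,0,0],-1],
  ],
)

```text
clock: 23.85
position: [0.5938, 0.2051, 0.1518]
eef_rot: [[-0.0, -0.904, 0.428], [0.0, 0.428, 0.904], [-1.0, 0.0, -0.0]]
ft_force: [0.8, -0.4, -6.3]
gripper_width: 0.591
```

Call:
move_arm(
  rows=[
    [[0,0,0.12],[0,0,0],-1],
    [[0,0,0],[0,0,0],-1],
    [[0,0,0],[0,0,0],-1],
  ],
)

```text
clock: 24.15
position: [0.596, 0.2083, 0.1514]
eef_rot: [[-0.001, -0.904, 0.429], [-0.0, 0.429, 0.904], [-1.0, 0.0, -0.001]]
ft_force: [1.0, -0.6, -6.4]
gripper_width: 0.599
```

```bash
python3 -c "
from h import *
go(600,207,29.5)
im,d=save('wrist','w8')
"
```

```text
t 24.1 pos [596.  208.3 151.4] yaw 64.6 xdown [-0.001 -0.    -1.   ] grip 0.599 F [ 1.  -0.6 -6.4] 
 shares [ 2.44 -0.09  0.01] turn 0
```

View pics/w8.png

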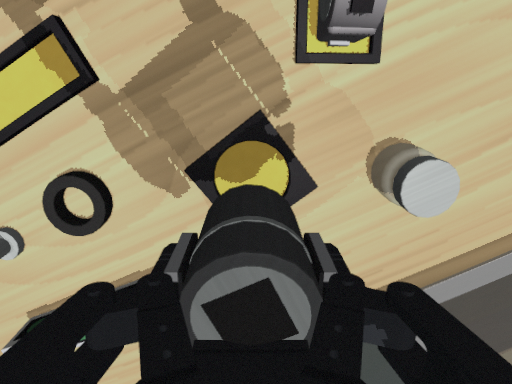

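The big socket is held over the round nest. The block's corners are at (185,174), (262,111) and (317,186), so I cast left/right for its centre.

```bash
python3 -c "
from h import *
q=plane('wrist',[(185,174),(262,111),(317,186)],.012)*1000;print(q,(q[0]+q[2])/2,np.linalg.norm(q[0]-q[1]),np.linalg.norm(q[2]-q[1]))
c=(q[0]+q[2])/2; go(c[0],c[1],29.5)
im=cv2.imread('pics/w8.png');y=cv2.inRange(cv2.cvtColor(im,40),(22,130,40),(38,255,255));y[:130]=0;y[:,:200]=0
f=plane('wrist',np.argwhere(y)[:,::-1],.004)*1000
c=cv2.minEnclosingCircle(f[:,:2].astype(np.float32));print(c)"
```

```text
[[570.30190456 153.19723557  12.        ]
 [549.43408067 240.38994154  12.        ]
 [632.77319351 257.90000518  12.        ]] [601.53754904 205.54862037  12.        ] 89.6550837923895 85.15873447443238
t 24.2 pos [596.  208.1 151.4] yaw 64.6 xdown [-0.001 -0.    -1.   ] grip 0.595 F [-0.6 -0.5 -5.8] 
 shares [ 2.44 -0.12  0.  ] turn 0
((600.0797729492188, 205.8728790283203), 35.4586296081543)
```

Call:
move_arm(
  rows=[
    [[0.3,-0.05,0],[0,0,0],-1],
    [[0.4,-0.05,0],[0,0,0],-1],
    [[0.4,0,0],[0,0,0],-1],
    [[0.4,0,0],[0,0,0],-1],
    [[0.3,0,0],[0,0,0],-1],
    [[0.2,0,0],[0,0,0],-1],
    [[0.2,0,0],[0,0,0],-1],
    [[0.1,0,0],[0,0,0],-1],
    [[0.1,0,0],[0,0,0],-1],
    [[0.04,0,0],[0,0,0],-1],
    [[0,0,0],[0,0,0],-1],
    [[0.01,0,0],[0,0,0],-1],
    [[0,0,0],[0,0,0],-1],
  ],
)

```text
clock: 25.5
position: [0.6012, 0.2069, 0.0291]
eef_rot: [[0.001, -0.904, 0.428], [0.0, 0.428, 0.904], [-1.0, -0.0, 0.0]]
ft_force: [-0.7, 0.4, -6.0]
gripper_width: 0.598
```

Call:
move_arm(
  rows=[
    [[0.02,0,0],[0,0,0],-1],
    [[0.01,0,0],[0,0,0],-1],
    [[0,0,0],[0,0,0],-1],
    [[0,0,0],[0,0,0],0.3],
    [[0,0,0],[0,0,0],0.7],
    [[0,0,0],[0,0,0],1],
    [[0,0,0],[0,0,0],1],
    [[-0.2,0,0],[0,0,0],1],
    [[-0.4,0,0],[0,0,0],1],
    [[-0.4,0,0],[0,0,0],1],
    [[-0.4,0,0],[0,0,0],1],
    [[-0.4,0,0],[0,0,0],1],
    [[-0.4,0,0],[0,0,0],1],
    [[-0.4,0,0],[0,0,0],1],
    [[0,0,0],[0,0,0],1],
  ],
)

```text
clock: 27.0
position: [0.6024, 0.2072, 0.1607]
eef_rot: [[0.005, -0.904, 0.428], [0.001, 0.428, 0.904], [-1.0, -0.004, 0.003]]
ft_force: [0.2, 0.6, -0.6]
gripper_width: 1.003
```

```bash
python3 -c "
from h import *
go(660,-1,160,-3.5)
im,d=save('wrist','w9')
uv=np.stack(np.meshgrid(np.arange(512),np.arange(384)),-1).reshape(-1,2)
p,r=rays('wrist',uv);P=p+r*d.reshape(-1,1)
m=(np.hypot(P[:,0]-.6,P[:,1]-.206)<.045)&(P[:,2]>.07)&(P[:,2]<.09)
print(m.sum(),np.median(P[m],0)*1000,P[m].max(0)*1000,cv2.minEnclosingCircle((P[m][:,:2]*1000).astype(np.float32)))"
```

```text
t 27.0 pos [602.4 207.2 160.7] yaw 64.6 xdown [ 0.005  0.001 -1.   ] grip 1.003 F [ 0.2  0.6 -0.6] 
 shares [ 0.01 -2.83 -3.27] turn 13.63
3707 [598.28655405 207.01706181  78.80128962] [626.02497589 231.67900434  81.21846515] ((600.1216430664062, 206.1804962158203), 25.948896408081055)
```

Call:
move_arm(
  rows=[
    [[0,-0.28,-0.32],[0,0,0],1],
    [[0,-0.28,-0.33],[0,0,0],1],
    [[0,-0.28,-0.33],[0,0,0],1],
    [[0,-0.28,-0.33],[0,0,0],1],
    [[0,-0.28,-0.33],[0,0,0],1],
    [[0,-0.28,-0.33],[0,0,0],1],
    [[0,-0.28,-0.33],[0,0,0],1],
    [[0,-0.28,-0.33],[0,0,0],1],
    [[0,-0.28,-0.33],[0,0,0],1],
    [[0,-0.3,-0.31],[0,0,0],1],
    [[0,0,0],[0.8,0,0],1],
    [[0,0,0],[1,0,0],1],
    [[0,0,0],[1,0,0],1],
    [[0,0,0],[1,0,0],1],
    [[0,0,0],[1,0,0],1],
    [[0,0,0],[1,0,0],1],
    [[0,0,0],[1,0,0],1],
    [[0,0,0],[1,0,0],1],
    [[0,0,0],[1,0,0],1],
    [[0,0,0],[1,0,0],1],
  ],
)

```text
clock: 29.05
position: [0.6578, -0.0013, 0.1565]
eef_rot: [[-0.001, -0.266, 0.964], [0.0, 0.964, 0.266], [-1.0, 0.001, -0.001]]
ft_force: [-0.5, -0.3, 0.3]
gripper_width: 0.999
```

Call:
move_arm(
  rows=[
    [[0,0,0],[1,0,0],1],
    [[0,0,0],[1,0,0],1],
    [[0,0,0],[1,0,0],1],
    [[0,0,0],[0.8,0,0],1],
    [[0,0,0],[0,0,0],1],
    [[0,0,0],[0,0,0],1],
  ],
)

```text
clock: 29.65
position: [0.658, -0.0013, 0.1569]
eef_rot: [[-0.001, 0.057, 0.998], [0.0, 0.998, -0.057], [-1.0, 0.0, -0.001]]
ft_force: [-0.2, -0.4, -0.2]
gripper_width: 1.001
```

```bash
python3 -c "
from h import *
go(660,-1,22,-3.5)
im,d=save('wrist','w10')
uv=np.stack(np.meshgrid(np.arange(512),np.arange(384)),-1).reshape(-1,2)
p,r=rays('wrist',uv);P=p+r*d.reshape(-1,1)
m=(abs(P[:,0]-.66)<.025)&(abs(P[:,1])<.11)&(P[:,2]>.045)&(P[:,2]<.06)
print(m.sum(),P[m].max(0)*1000,cv2.minAreaRect((P[m][:,:2]*1000).astype(np.float32)))"
```

```text
t 29.6 pos [658.   -1.3 156.9] yaw -3.2 xdown [-0.001  0.    -1.   ] grip 1.001 F [-0.2 -0.4 -0.2] 
 shares [2.7  0.01 0.04] turn 0.05
6672 [677.88522205  92.43266521  55.14685493] ((661.0891723632812, -2.9039535522460938), (189.79806518554688, 24.19390106201172), 86.76910400390625)
```

View pics/w10.png

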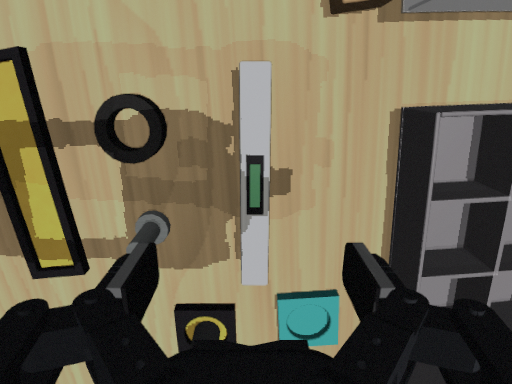

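The level at (255,172) is centred and parallel between the jaws. The tray edge (395) and the plug (155,230) are clear of the fingers. I go down and grip.

Call:
move_arm(
  rows=[
    [[0.3,0,0.03],[0,0,0],1],
    [[0.4,-0.01,0.02],[0,0,0],1],
    [[0.4,0,0],[0,0,0],1],
    [[0.4,0,0],[0,0,0],1],
    [[0.4,0,0],[0,0,0],1],
    [[0.4,0,0],[0,0,0],1],
    [[0.25,0,0],[0,0,0],1],
    [[0.15,0,0],[0,0,0],1],
    [[0,0,0],[0,0,0],1],
    [[0,0,0],[0,0,0],-1],
    [[0,0,0],[0,0,0],-1],
    [[0,0,0],[0,0,0],-1],
    [[0,0,0],[0,0,0],-1],
    [[0,0,0],[0,0,0],-1],
    [[0,0,0],[0,0,0],-1],
    [[0,0,0],[0,0,0],-1],
    [[0,0,0],[0,0,0],-1],
    [[0,0,0],[0,0,0],-1],
    [[0,0,0],[0,0,0],-1],
  ],
)

```text
clock: 31.6
position: [0.6611, -0.002, 0.0229]
eef_rot: [[0.001, 0.059, 0.998], [-0.0, 0.998, -0.059], [-1.0, -0.0, 0.001]]
ft_force: [-0.8, 0.2, 6.1]
gripper_width: 0.269
```

```bash
python3 -c "
from h import *
go(439.3,10,150,3.5)"
```

```text
t 31.6 pos [661.1  -2.   22.9] yaw -3.4 xdown [ 0.001 -0.    -1.   ] grip 0.269 F [-0.8  0.2  6.1] 
 shares [-2.55 -0.02 -4.44] turn -1.37
```

Call:
move_arm(
  rows=[
    [[-0.2,0,0],[0,0,0],-1],
    [[-0.4,0,0],[0,0,0],-1],
    [[-0.5,0,0],[0,0,0],-1],
    [[-0.5,0,0],[0,0,0],-1],
    [[-0.5,0,0],[0,0,0],-1],
    [[-0.45,0,0],[0,0,0],-1],
    [[0,0,-0.3],[0,0,0],-1],
    [[0,0,-0.5],[0,0,0],-1],
    [[0,0,-0.5],[0,0,0],-1],
    [[0,0,-0.5],[0,0,0],-1],
    [[0,0,-0.5],[0,0,0],-1],
    [[0,0,-0.5],[0,0,0],-1],
    [[0,0,-0.5],[0,0,0],-1],
    [[0,0,-0.5],[0,0,0],-1],
    [[0,0,-0.4],[0,0,0],-1],
    [[0,0,-0.24],[0,0,0],-1],
    [[0,0,0],[-0.7,0,0],-1],
    [[0,0,0],[-0.67,0,0],-1],
    [[0,0,0],[0,0,0],-1],
    [[0,0,0],[0,0,0],-1],
  ],
)

```text
clock: 33.6
position: [0.4395, 0.0111, 0.15]
eef_rot: [[0.001, -0.059, 0.998], [-0.0, 0.998, 0.059], [-1.0, -0.0, 0.001]]
ft_force: [-0.9, 0.6, -2.4]
gripper_width: 0.274
```

```bash
python3 -c "
from h import *
go(439.3,8.3,27.2,3.5)
im,d=save('wrist','w11')
uv=np.stack(np.meshgrid(np.arange(512),np.arange(384)),-1).reshape(-1,2)
p,r=rays('wrist',uv);P=p+r*d.reshape(-1,1)
m=(abs(P[:,0]-.44)<.05)&(abs(P[:,1])<.13)&(P[:,2]>.17)&(P[:,2]<.19)
print(m.sum(),P[m].max(0)*1000,P[m].min(0)*1000,cv2.minAreaRect((P[m][:,:2]*1000).astype(np.float32)))"
```

```text
t 33.6 pos [439.5  11.1 150. ] yaw 3.4 xdown [ 0.001 -0.    -1.   ] grip 0.274 F [-0.9  0.6 -2.4] 
 shares [ 2.46 -0.05 -0.01] turn -0.03
21649 [466.51613034 105.20457018 189.98600896] [413.39052472 -23.79249939 170.01314632] ((434.1094970703125, 40.214813232421875), (52.196868896484375, 129.4482421875), 14.109723091125488)
```

View pics/w11.png

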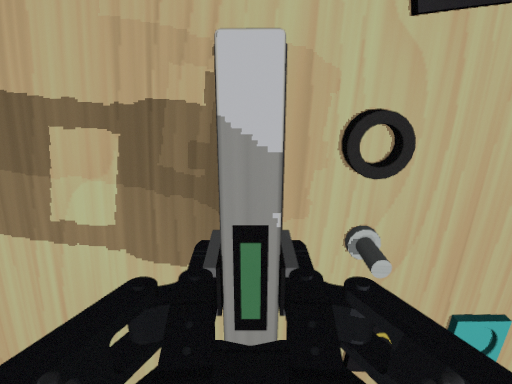

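The level is held straight and hides its nest, whose position I already measured at (439.3, 8.3) mm. I lower it there.

Call:
move_arm(
  rows=[
    [[0.3,-0.05,0],[0,0,0],-1],
    [[0.4,0,0],[0,0,0],-1],
    [[0.4,0,0],[0,0,0],-1],
    [[0.4,0,0],[0,0,0],-1],
    [[0.3,0,0],[0,0,0],-1],
    [[0.2,0,0],[0,0,0],-1],
    [[0.2,0,0],[0,0,0],-1],
    [[0.1,0,0],[0,0,0],-1],
    [[0.1,0,0],[0,0,0],-1],
    [[0.06,0,0],[0,0,0],-1],
    [[0.01,0,0],[0,0,0],-1],
    [[0,0,0],[0,0,0],-1],
    [[0,0,0],[0,0,0],-1],
  ],
)

```text
clock: 34.95
position: [0.4397, 0.0086, 0.0267]
eef_rot: [[0.001, -0.061, 0.998], [-0.0, 0.998, 0.061], [-1.0, -0.0, 0.001]]
ft_force: [-0.3, 0.6, 7.5]
gripper_width: 0.27
```

```bash
python3 -c "
from h import *
go(439.3,8.3,27,3.5)
im,d=save('side','s1')
cv2.imwrite('pics/s1c.png',cv2.resize(im[120:290,100:360],None,fx=3,fy=3,interpolation=2))"
```

```text
t 35.0 pos [439.7   8.6  26.7] yaw 3.5 xdown [ 0.001 -0.    -1.   ] grip 0.27 F [-0.3  0.6  7.5] 
 shares [-0.01 -0.01 -0.01] turn -0.0
```

View pics/s1c.png

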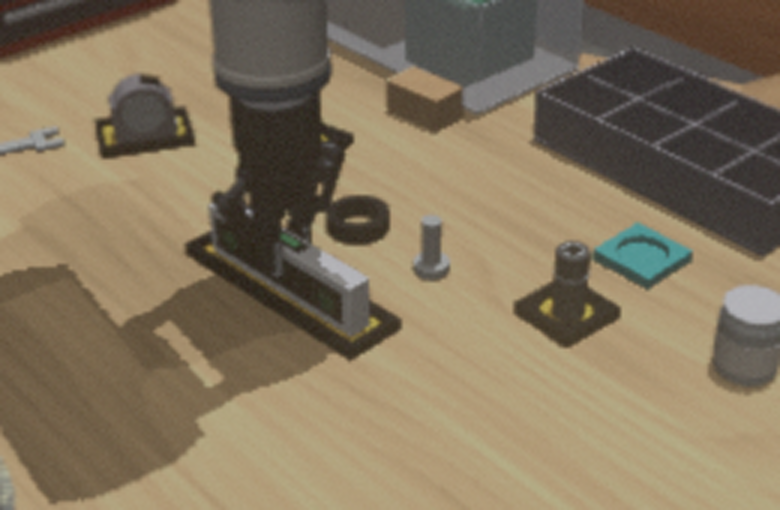

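The level sits inside its recess (crop 290,285), the tape is in its nest (145,115) and the small socket in its nest (570,290). I release and retreat up, out of the top view.

Call:
move_arm(
  rows=[
    [[0,0,0],[0,0,0],-0.2],
    [[0,0,0],[0,0,0],0],
    [[0,0,0],[0,0,0],0.2],
    [[0,0,0],[0,0,0],0.3],
    [[-0.2,0,0],[0,0,0],0.3],
    [[-0.4,0,0],[0,0,0],0.3],
    [[-0.4,0,0],[0,0,0],0.3],
    [[-0.5,0,0],[0,0,0],0.5],
    [[-0.5,0,0],[0,0,0],0.5],
    [[-0.5,0,0],[0,0,0],0.5],
    [[-0.5,-0.3,0],[0,0,0],0.5],
    [[-0.5,-0.5,0],[0,0,0],0.5],
    [[0,-0.6,0],[0,0,0],0.5],
    [[0,-0.6,0],[0,0,0],0.5],
    [[0,-0.6,0],[0,0,0],0.5],
    [[0,-0.6,0],[0,0,0],0.5],
    [[0,-0.6,0],[0,0,0],0.5],
    [[0,-0.6,0],[0,0,0],0.5],
    [[0,-0.6,0],[0,0,0],0.5],
    [[0,-0.6,0],[0,0,0],0.5],
  ],
)

```text
clock: 37.0
position: [0.4559, -0.272, 0.202]
eef_rot: [[0.0, -0.061, 0.998], [-0.0, 0.998, 0.061], [-1.0, -0.0, 0.0]]
ft_force: [1.3, 0.4, 0.8]
gripper_width: 0.75
```

Call:
move_arm(
  rows=[
    [[0,-0.6,0],[0,0,0],0.5],
    [[0,-0.6,0],[0,0,0],0.5],
    [[0,-0.6,0],[0,0,0],0.5],
    [[0,-0.6,0],[0,0,0],0.5],
    [[0,-0.6,0],[0,0,0],0.5],
    [[0,-0.6,0],[0,0,0],0.5],
    [[0,0,0],[0,0,0],0.5],
    [[0,0,0],[0,0,0],0.5],
    [[0,0,0],[0,0,0],0.5],
  ],
)

```text
clock: 37.9
position: [0.467, -0.4497, 0.2016]
eef_rot: [[-0.0, -0.061, 0.998], [0.0, 0.998, 0.061], [-1.0, 0.0, -0.0]]
ft_force: [0.4, -0.5, -0.1]
gripper_width: 0.752
```

Run:
```python
from h import *
go(439,8,150)
im,d=save('top','top1')
uv=np.stack(np.meshgrid(np.arange(512),np.arange(384)),-1).reshape(-1,2)
o,r=rays('top',uv);P=o+r*d.reshape(-1,1)
for n,x,y,R,z in [('level',439.3,8.3,105,56),('tape',494.7,336.5,45,68),('big',600,206,42,80),('small',597,-186,32,70)]:
    for f in(.3,.85):
        m=(np.hypot(P[:,0]-x/1000,P[:,1]-y/1000)<R/1000)&(P[:,2]>z*f/1000)&(P[:,2]<.1)
        q=P[m]*1000; print(n,f,m.sum(),'top z',np.percentile(q[:,2],[50,98]).round(1),'rect',np.round(np.hstack(cv2.minAreaRect(q[:,:2].astype(np.float32))),1),'nest',(x,y))
```

```text
t 37.9 pos [ 467.  -449.7  201.6] yaw 3.5 xdown [-0.  0. -1.] grip 0.752 F [ 0.4 -0.5 -0.1] 
 shares [ 1.04  9.17 -0.  ] turn 0
level 0.3 746 top z [55.5 59.5] rect [454.4   1.1 172.5 139.7  64.8] nest (439.3, 8.3)
level 0.85 665 top z [55.8 59.7] rect [439.2   8.7  24.1 187.8   3.6] nest (439.3, 8.3)
tape 0.3 459 top z [59.9 72.3] rect [494.1 334.9  37.7  67.5  63.9] nest (494.7, 336.5)
tape 0.85 247 top z [65.9 72.9] rect [493.9 335.4  36.9  49.3  63.9] nest (494.7, 336.5)
big 0.3 399 top z [79.5 83.8] rect [600.6 205.4  50.5  51.3   1.3] nest (600, 206)
big 0.85 324 top z [80.  83.9] rect [600.8 205.6  50.   50.8   1.3] nest (600, 206)
small 0.3 137 top z [69.  73.5] rect [ 596.5 -185.8   28.6   29.3   24.8] nest (597, -186)
small 0.85 106 top z [70.1 73.5] rect [ 596.8 -186.    28.2   28.8   25.2] nest (597, -186)
```

View pics/top1.png

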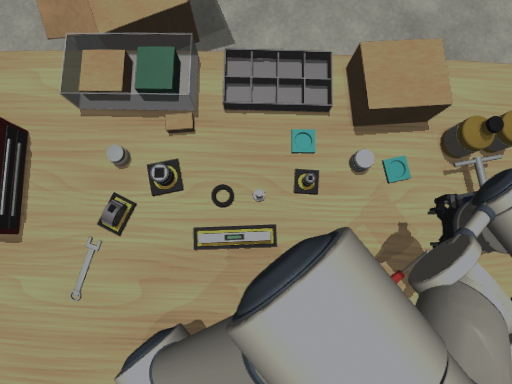

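The top view shows all four tools in their own nests, at (235,237), (117,213), (163,176) and (307,181), and the turquoise blocks untouched. The arm stopped near the vise, so I back it off a little before handing in.

Call:
move_arm(
  rows=[
    [[0,0.3,0],[0,0,0],0.5],
    [[0,0.5,0],[0,0,0],0.5],
    [[0,0.5,0],[0,0,0],0.5],
    [[0,0.5,0],[0,0,0],0.5],
    [[0,0.3,0],[0,0,0],0.5],
    [[0,0,0],[0,0,0],0.5],
    [[0,0,0],[0,0,0],0.5],
    [[0,0,0],[0,0,0],0.5],
  ],
)

```text
clock: 38.75
position: [0.461, -0.3464, 0.2014]
eef_rot: [[0.0, -0.06, 0.998], [-0.001, 0.998, 0.06], [-1.0, -0.001, 0.0]]
ft_force: [0.2, -1.0, 0.3]
gripper_width: 0.75
```

```bash
python3 -c "
from h import *
go(439,8,150); print(ctrl.hand_in())"
```

```text
t 38.8 pos [ 461.  -346.4  201.4] yaw 3.5 xdown [ 0.    -0.001 -1.   ] grip 0.75 F [ 0.2 -1.   0.3] 
 shares [ 1.02  7.1  -0.01] turn 0
the job is handed in; nothing more can be done
None
```

I put the small socket, tape measure, big socket and spirit level into their yellow-floored nests, released each one and handed the job in at 38.8 s of the 122 s. I didn't go near the turquoise look-alikes.

My last top-view check put every tool within about 2 mm of its nest centre. The tops were at the seated heights (level 56, sockets 80 and 70 mm), and the level and tape lay within about 1° of their recesses. The tape is rounded, so its top gave only a rough reading: about 66 mm median and 72 mm highest, around the 68 mm it should be. A looser height cut on the level gave a useless rectangle because it picked up other things nearby; the tighter cut agreed with the nest. Uprightness I judged only from the pictures and the heights, and I didn't measure speeds. The wrist force was near zero with the arm clear of everything at hand-in.

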